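Set the speed dial by clicks and start

TASK

Set the speed control box to its fifth speed: with a fingertip, push the dial's lever round clockwise, click by click, until it rests at the fifth of the seven dots (the smallest dot is the first). Only then press the push button beside the dial fully down, let it spring back up, and take the hand away. Do not grip or lift anything, and leave the box and the things around it where they stand.

Things in the scene. Friction and masses are not known exactly. Their poses are not given: they have to be found in the camera images.
- control_box: grey speed control box with an aluminium top plate, 2.4 kg, standing loose on rubber feet; 180 (its x) x 290 (its y) x 60 mm high. Origin: centre of its underside. Its x axis points away from the robot at yaw 0, y to the left, z up. The dial is on the left half of the top, the push button on the right.
- dial_axis (a point): point on the dial's upright axis at the level of the box's top plate (60 mm above the bench); axes as the box. Round it, 73 mm from the axis and 30 degrees apart, lie seven flat black dots, growing clockwise from 4 to 12 mm across: the first straight left (box +y), the fourth straight away (box +x), the seventh straight right (box -y)
- selector (a joint): dial angle, rad: 0 = lever at the first dot, growing clockwise from above, 30 degrees (0.524) per dot, pi = seventh dot; end stops at both. Sprung detents hold it at each dot; passing the ridge half-way between dots takes about 0.11 N m (2.6 N pushed 42 mm from the axis), then it snaps to the next dot by itself. It starts at one of the first three dots.
- lever (a point): on the dial's black lever, mid-width, 42 mm out from the axis, 18 mm above the top plate. The lever is an upright-sided bar 12 mm wide, from 18 mm behind the axis to 60 mm out, its top 32 mm and underside 4 mm above the plate; below it a hub 52 mm across, 11 mm high; nothing else raised near it. Site y axis: outward along the lever; x axis: toward the clockwise side.
- start (a joint): travel of the push button, m: 0 = up, 0.006 = fully down. Springs back up; starts to move at 1.2 N, fully down at 4 N.
- start_top (a point): centre of the top of the round black push button, 32 mm across, pressed straight down; up, it stands 10 mm above its ring-shaped housing (48 mm across), 22 mm above the box's top plate
- nail_jar: bystander: round glass jar with screw lid, 64 mm across, 86 mm tall; origin: centre of its underside
- tape_measure: bystander: pocket tape measure standing on edge, 40 x 83 x 66 mm high; origin: under its middle
- pine_block: bystander: pine block lying flat, 52 x 115 x 35 mm high; origin: centre of its underside
- chisel: bystander: bench chisel with wooden handle lying flat, 255 mm long, 31 mm high; origin: under its middle
- offcut: bystander: flat wooden test piece, 63 x 90 x 19 mm high; origin: centre of its underside
- stain_tin: bystander: small tin can with bail handle, 79 mm across, 80 mm high; origin: centre of its underside

How it is judged (in metres and radians):
On the way, in this order (a step that is already met when the one before it is completed fails the run):
1. the dial rests in the detent at the fifth dot, the button still up (value of joint selector between 1.944 and 2.244 rad and velocity of joint selector between -0.1 and 0.1 rad/s and value of joint start below 0.002 m), for 0.3 s.
2. the button is pressed fully down with the dial at the fifth dot (value of joint selector between 1.944 and 2.244 rad and value of joint start above 0.0048 m), for 0.02 s.
At the end, for the whole second after the job is handed in: the dial rests within 0.15 rad of the fifth dot, the button has been pressed fully and is up again, and the box stands upright within 30 mm of where it stood (value of joint selector between 1.944 and 2.244 rad and value of joint start below 0.001 m and distance of control_box from where it was at the start of the episode below 0.03 m and height (world z) of control_box below 0.01 m and angle between control_box's own z axis and vertical below 0.08 rad and linear speed of control_box below 0.01 m/s); the robot touches nothing.
It fails at once if the button is pressed while the dial is not at the fifth dot (value of joint start above 0.003 m and not (value of joint selector between 1.944 and 2.244 rad)).
It fails at once if the box is lifted, tipped by more than 0.08 rad or shoved by more than 30 mm (not (distance of control_box from where it was at the start of the episode below 0.03 m) or not (height (world z) of control_box below 0.01 m) or not (angle between control_box's own z axis and vertical below 0.08 rad)).
It fails at once if the dial or its lever is pinched between the fingers instead of pushed (contact force between the fingers and selector above 1 N and x of the grasp point in the frame of lever between -0.006 and 0.006 m and y of the grasp point in the frame of lever between -0.065 and 0.022 m and z of the grasp point in the frame of lever below 0.027 m).
It fails at once if a bystander is moved by more than 25 mm (distance of any of nail_jar, tape_measure, pine_block, chisel, offcut, stain_tin from where it was at the start of the episode above 0.025 m).
It also fails if it takes over 51 s, if anything falls off the work surface, if the arm or the gripper's body presses on something with over 40 N, if the wrist force passes 120 N, or if a joint passes its speed limit or range.

ROBOT

A 7-joint arm with a two-finger parallel gripper is mounted at the origin on the work surface; the furniture and walls round the work are solid. World frame = base frame: x ahead of the robot, y to its left, z up, the work surface at z = 0. Lengths are in mm, angles in rad, forces in N, time in s.
With the tool pointing down it reaches from about 425 to 875 mm from the base axis. Payload 8.4 kg.
Tool frame: the origin (TCP) lies at the very end of the fingers, on their centre line; the grasp point (between the pads) lies 19 mm behind it (arm.grasp_offset is the distance from the TCP to the grasp point, in mm); z points along the fingers, y is the line along which they close (so a half turn about z gives the same grasp; the last joint's range is limited). The gripper opens to 85 mm and grips with 20 to 120 N. Pads are 22 mm wide; open, the fingers measure 114 mm over their backs; the gripper's body (76 mm by 85 mm) begins 54 mm behind the grasp point. The pads swing forward as they close: fully open they stand 13 mm farther back than shut.
Start: joints at [-1.331, 0.333, 0.04, 1.465, -0.013, 1.343, -0.059], TCP at [216.031, 613.021, 231.308] pointing down, gripper open.
Joint ranges: [-2.58, 2.58], [-0.38, 2.09], [-1.3, 1.39], [0.25, 2.4], [-1.5, 4.64], [0.08, 2.09], [-2.65, 2.65]. Speed limits (rad/s): [2.22, 2.22, 2.79, 2.79, 3.14, 3.14, 3.14].

INTERFACE

Orientations are given as a 3x3 rotation matrix whose columns are the frame's x, y, z axes.
In Python, from workcell import arm, eoat, kinematics, monitor, optics, ticket gives the robot as it stands. The module is installed in compiled form; this text tells all that it offers. Calls block until the motion is done:
- arm.goto(position, orientation): joint-space move of the TCP to a pose.
- arm.line_to(position, attitude=None, feed=150, until_force=None): straight line of the TCP; attitude=None keeps the orientation; feed is the mean speed in mm/s. With until_force (N) it stops when the force on the tool has changed by that much, and returns True; else False.
- arm.set_joints(angles): joint-space move.
- eoat.gripper_to(opening, newtons=None): finger opening in mm; newtons is the grip in N (None keeps the last); returns when the fingers have stopped.
- arm.hold(seconds).
- kinematics.inverse_kinematics(position, orientation): joint angles nearest the present ones, or None.
- monitor.observe(): the state.
- optics.capture(name): name is "side" or "top" or "wrist"; returns the picture (400x640x3 uint8, blue, green, red); there is no depth.
- optics.camera_model(name): a dict with "fx", "fy", "cx", "cy" (pixels), "dist_coeffs" ([k1, k2, p1, p2, k3] as OpenCV has them; the pictures are not rectified), "origin" and "rotation" of the camera in the world; the wrist camera has in their place "tool_from_camera" (4x4, takes a point from camera to tool coordinates, whose origin is the TCP and whose axes are the flange's). Camera axes: x right, y down, z forward; pixel columns grow to the right and rows downward; lengths in mm; the calibration is good to about 2 mm. A picture is of the moment at which its call begins: read the wrist's pose just before it. camera_model takes no time and is no camera call.
A pose or a line that the arm cannot do raises arm.MotionError and nothing moves.
- ticket.close_job(): hands the job in; it is judged then, once.
The state is a dict: "clock": time; "joints": joint angles; "qvel": joint speeds; "tau": joint torques, N m; "tool_pos": TCP position; "tcp_rot": TCP orientation; "wrist_force": force on the tool from outside, world axes, zero at the start; "moment": the same for the moment, N m; "gripper_width": finger opening in mm; "finger_force": force on a finger pad.
Only numpy, scipy, OpenCV 4.12 (cv2) and the standard library are available. Lean on these libraries where they do the work, as an engineer would, in place of code of your own. Each camera call takes 0.05 s, during which the arm holds its last target. There are 200 camera calls.

## Working session

There is one attempt and no reset: what is moved stays moved. The work goes in short steps, each a Python script; the robot and the scene stay as the last script left them, time stands still between calls to the robot, and variables do not carry over. Pictures are saved under pics/ and viewed, at most 10 in all, crops included, and the job is handed in when it is done.

```bash
mkdir -p pics; python3 - <<'E'
from workcell import arm, eoat, kinematics, monitor, optics, ticket
import cv2
for n in("top","side"):
    cv2.imwrite(f"pics/{n}0.png",optics.capture(n)); print(n,optics.camera_model(n))
s=monitor.observe();print(s["clock"],s["tool_pos"],s["tcp_rot"],s["wrist_force"])
print(optics.camera_model("wrist"))
E
```

```text
top {'fx': 447.71215634090635, 'fy': 447.71215634090635, 'cx': 315.85360026009846, 'cy': 202.5799920341444, 'dist_coeffs': array([0.00509779, 0.        , 0.        , 0.        , 0.        ]), 'origin': array([363.13518916, -18.48820422, 999.28783958]), 'rotation': array([[ 3.20794226e-04, -9.82906512e-01,  1.84105094e-01],
       [-9.99763758e-01,  3.68592540e-03,  2.14205834e-02],
       [-2.17330285e-02, -1.84068472e-01, -9.82673126e-01]])}
side {'fx': 414.9749336185116, 'fy': 414.9749336185116, 'cx': 327.2740502906392, 'cy': 197.217979527853, 'dist_coeffs': array([-0.00279627,  0.        ,  0.        ,  0.        ,  0.        ]), 'origin': array([ 276.42314841, -842.39829788,  794.89980024]), 'rotation': array([[ 0.95287673, -0.18740157,  0.23855103],
       [-0.30333284, -0.59868184,  0.74132938],
       [ 0.00388988, -0.77875587, -0.62731504]])}
0.1 [215.90222256 612.66890326 230.52646258] [[-9.43164631e-01  3.32325603e-01 -4.14710862e-04]
 [ 3.32325855e-01  9.43163642e-01 -1.36766052e-03]
 [-6.33684001e-05 -1.42774817e-03 -9.99998979e-01]] [-0.57452455 -0.16872777 -0.36056171]
{'fx': 294.5428205447186, 'fy': 294.5428205447186, 'cx': 322.0277785610689, 'cy': 199.74469770781255, 'dist_coeffs': array([0.00728735, 0.        , 0.        , 0.        , 0.        ]), 'tool_from_camera': array([[-4.38577191e-04, -9.47737995e-01, -3.19049369e-01,
         8.11673014e+01],
       [ 9.99999559e-01, -6.80698988e-04,  6.47383499e-04,
        -1.71163368e-01],
       [-8.30726522e-04, -3.19048944e-01,  9.47737876e-01,
        -1.42361791e+02],
       [ 0.00000000e+00,  0.00000000e+00,  0.00000000e+00,
         1.00000000e+00]])}
```

View pics/top0.png

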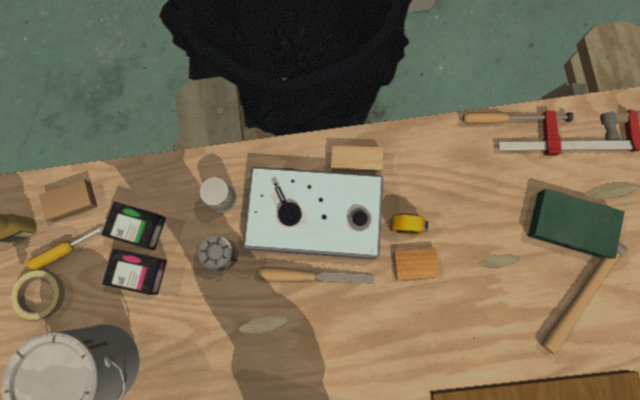

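View pics/side0.png

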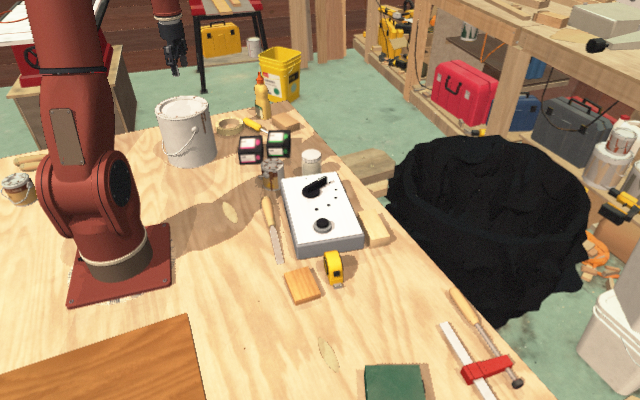

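The top view shows the box plate at about (245–382, 168–256), the dial hub at (289,213), the lever pointing to about (275,180), up and to the left, and the button at (359,217). The bystanders sit close around the box, all lower than the button except the tins.

```bash
cat >h.py <<'E'
from workcell import arm, eoat, kinematics, monitor, optics, ticket
import cv2, numpy as np
def cam(name):
    m=optics.camera_model(name)
    K=np.array([[m["fx"],0,m["cx"]],[0,m["fy"],m["cy"]],[0,0,1]])
    if name=="wrist":
        s=monitor.observe(); T=m["tool_from_camera"]; R=s["tcp_rot"]
        return K,m["dist_coeffs"],R@T[:3,3]+s["tool_pos"],R@T[:3,:3]
    return K,m["dist_coeffs"],m["origin"],m["rotation"]
def ray(c,uv,z):
    K,d,o,R=c
    p=cv2.undistortPoints(np.float64(uv).reshape(-1,1,2),K,d).reshape(-1,2)
    v=np.c_[p,np.ones(len(p))]@R.T
    return o+v*((z-o[2])/v[:,2])[:,None]
def plate(img,c,thr=(180,150)):
    """plate centre, yaw from bright blob"""
    g=img.min(axis=2)
    m=(g>thr[1]).astype(np.uint8)*255
    m=cv2.morphologyEx(m,cv2.MORPH_OPEN,np.ones((3,3)))
    cs,_=cv2.findContours(m,cv2.RETR_EXTERNAL,cv2.CHAIN_APPROX_NONE)
    k=max(cs,key=cv2.contourArea)
    P=ray(c,k[:,0,:],60)
    return cv2.minAreaRect(P[:,:2].astype(np.float32)),k
def blobs(img,c,k,thr=90):
    m=np.zeros(img.shape[:2],np.uint8); cv2.drawContours(m,[cv2.convexHull(k)],-1,255,-1)
    m=cv2.erode(m,np.ones((5,5)))
    d=((img.max(axis=2)<thr)&(m>0)).astype(np.uint8)
    n,_,st,ce=cv2.connectedComponentsWithStats(d)
    return [(int(st[i,4]),ce[i].round(1),ray(c,[ce[i]],60)[0,:2].round(1)) for i in range(1,n) if st[i,4]>2]
E
python3 - <<'E'
from h import *
img=cv2.imread("pics/top0.png");c=cam("top")
r,k=plate(img,c);print(r,cv2.boxPoints(r))
for b in blobs(img,c,k,110):print(b)
E
```

```text
((522.2296752929688, 7.381561279296875), (276.9365539550781, 166.66287231445312), 85.7176513671875) [[ 428.79126  -124.477646]
 [ 594.98883  -136.92262 ]
 [ 615.6681    139.24077 ]
 [ 449.47052   151.68575 ]]
(4, array([292.5, 180.5]), array([587.8,  52.4]))
(555, array([287.6, 210.2]), array([522.8,  62.1]))
(7, array([309. , 186.3]), array([574.8,  16.7]))
(12, array([320.5, 199.5]), array([545.8,  -7.9]))
(318, array([358.5, 217.5]), array([506.5, -88.4]))
(16, array([323.5, 216.5]), array([509. , -14.3]))
```

```bash
python3 - <<'E'
from h import *
yaw=np.radians(-4.28);bx=np.array([np.cos(yaw),np.sin(yaw),0]);by=np.array([-bx[1],bx[0],0]);z=np.array([0,0,-1.])
arm.goto([500,0,250],np.c_[-bx,by,z])
eoat.gripper_to(0,20)
c=cam("wrist");img=optics.capture("wrist");cv2.imwrite("pics/w1.png",img)
r,k=plate(img,c);print(r,cv2.boxPoints(r))
for b in blobs(img,c,k,90):print(b)
s=monitor.observe();print(s["clock"],s["tool_pos"],s["joints"],s["gripper_width"])
E
```

```text
((523.0944213867188, 7.866241455078125), (276.44000244140625, 164.82415771484375), 85.68798828125) [[ 430.52316 -123.76613]
 [ 594.88074 -136.15889]
 [ 615.66565  139.49861]
 [ 451.3081   151.89137]]
(1853, array([377.1, 190.3]), array([523.8,  63. ]))
(916, array([246.5, 187.6]), array([508.9, -89.8]))
(65, array([310.8, 184. ]), array([510.3, -14.1]))
(8, array([435.9, 183.9]), array([521.2, 131.6]))
(44, array([319.2, 213.1]), array([547.4,  -7.2]))
(10, array([424. , 213.2]), array([557. , 119.1]))
(33, array([340.9, 233.3]), array([576.1,  17.5]))
(24, array([370. , 240.3]), array([588.4,  53.2]))
(63, array([322., 249.]), array([596. ,  -7.5]))
3.3167 [ 4.99989387e+02 -2.35724678e-02  2.49999098e+02] [-0.82723038 -0.01405495  0.74306438  1.82366788  0.00975738  1.3282894
  1.40949714] 0.33420348605903016
```

View pics/w1.png

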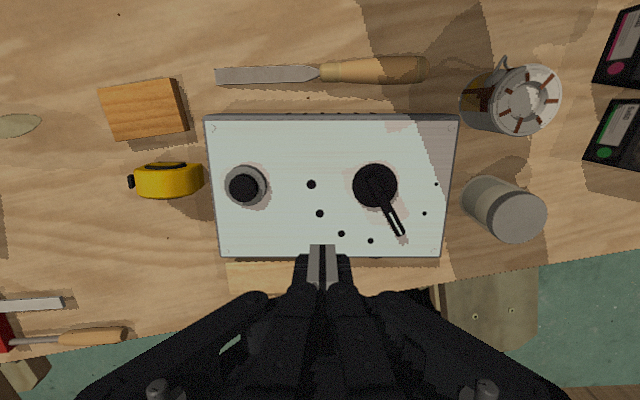

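The wrist view shows the lever from the hub at (376,186) to a tip at about (402,232). That is between dot 2 (424,213) and dot 4 (370,240), so it sits at dot 3 and needs two clicks. Dots 1, 4 and 7 agree on an axis at (515.6, 58.7) and a yaw of -4.28°.

```bash
cat >>h.py <<'E'
yaw=np.radians(-4.28);bx=np.array([np.cos(yaw),np.sin(yaw),0]);by=np.array([-bx[1],bx[0],0]);zd=np.array([0,0,-1.])
AX=np.array([515.6,58.7,0])
def pose(deg,off,z,sg,r=45):
    a=np.radians(deg);o=np.sin(a)*bx+np.cos(a)*by;t=np.cos(a)*bx-np.sin(a)*by
    x=sg*t
    return AX+r*o-off*t+[0,0,z], np.c_[x,np.cross(zd,x),zd]
E
python3 - <<'E'
from h import *
print(ray(cam("wrist"),[[245.5,186.5]],82), ray(cam("top"),[[359.5,216.5]],82))
for sg in(1,-1):
    for d in (60,90,115):
        q=kinematics.inverse_kinematics(*pose(d,17,72,sg)); print(sg,d,None if q is None else np.round(q,2))
E
```

```text
[[501.6522733  -84.34464934  82.        ]] [[505.3595418  -88.79952126  82.        ]]
1 60 [-1.19  0.58  1.22  1.91 -0.62  1.09 -2.41]
1 90 [ 0.4   0.4  -0.72  1.82  0.3   1.04  2.62]
1 115 [-0.04  0.31 -0.15  1.84  0.05  0.99  2.42]
-1 60 [-0.85  0.35  0.72  1.9  -0.27  0.99  0.43]
-1 90 [-0.85  0.38  0.78  1.88 -0.32  1.   -0.01]
-1 115 [-0.85  0.4   0.83  1.88 -0.34  1.01 -0.39]
```

```bash
python3 - <<'E'
from h import *
sg=-1
arm.goto(*pose(60,29,150,sg))
p,R=pose(60,29,73,sg)
print("down hit",arm.line_to(p,R,80,until_force=8))
for d,off in [(60,18)]+[(a,17) for a in (68,76,84,92,100,106,110)]:
    p,R=pose(d,off,73,sg)
    h=arm.line_to(p,R,40,until_force=15)
    s=monitor.observe();print(d,h,s["wrist_force"].round(1),(s["tool_pos"]-p).round(1))
    if h:break
if not h:
    p,R=pose(110,32,73,sg);arm.line_to(p,R,80)
    p[2]=250;arm.line_to(p,R,150)
    arm.goto([500,0,250],np.c_[-bx,by,zd])
    c=cam("wrist");img=optics.capture("wrist");cv2.imwrite("pics/w2.png",img)
    r,k=plate(img,c);print(r)
    for b in blobs(img,c,k,90):print(b)
print(monitor.observe()["clock"])
E
```

```text
down hit False
60 False [-0.1  0.   0. ] [ 0.2 -0.3  0.1]
68 False [-0.1  0.2  0.4] [-0.1  0.1 -0.1]
76 False [-1.   0.4 -0.1] [-0.1 -0.1 -0.1]
84 False [-0.3  0.2 -0.8] [-0.2  0.  -0.1]
92 False [-0.2  2.1 -0.5] [-0.3  0.6 -0.1]
100 False [-0.7  0.5  0.1] [-0.1  0.2 -0. ]
106 False [ 0.8 -0.4 -0.7] [-0.1 -0.1 -0. ]
110 False [ 1.1 -0.3 -0.1] [-0.1  0.  -0. ]
((522.9981079101562, 7.91693115234375), (276.6009521484375, 164.7313690185547), 85.64192199707031)
(1985, array([370.4, 192. ]), array([525.3,  55.1]))
(909, array([246.3, 187.9]), array([509.1, -89.9]))
(66, array([310.8, 184.1]), array([510.3, -14. ]))
(7, array([435.7, 184. ]), array([521.3, 131.4]))
(44, array([319.2, 213.1]), array([547.3,  -7.2]))
(9, array([424., 213.]), array([556.8, 119. ]))
(34, array([340.8, 233.4]), array([576.1,  17.4]))
(16, array([400. , 233.5]), array([581.8,  90.4]))
(23, array([370. , 240.4]), array([588.5,  53.2]))
(63, array([322., 249.]), array([595.9,  -7.5]))
11.3333
```

View pics/w2.png

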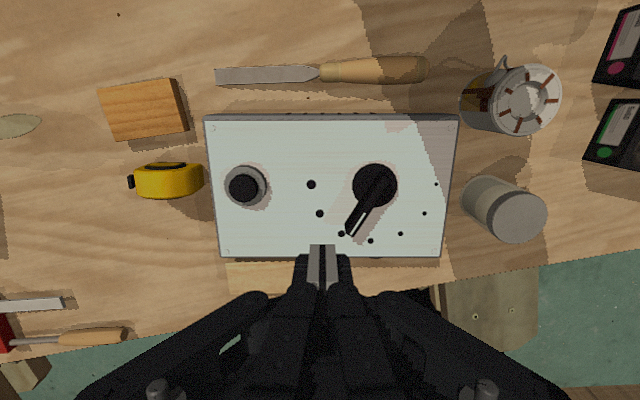

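The lever now points from the hub at (375,187) to a tip at about (350,233), next to dot 5 (341,233). I'll check the angle numerically.

```bash
python3 - <<'E'
from h import *
c=cam("wrist")
for n,tip in(("w1",(402,234)),("w2",(350,234))):
    img=cv2.imread(f"pics/{n}.png")
    for z in (90,):
        p=ray(c,[tip],z)[0]-AX;print(n,np.hypot(*p[:2]),np.degrees(np.arctan2(p@bx,p@by)))
# button circle
img=cv2.imread("pics/w2.png");m=(img.max(axis=2)<50).astype(np.uint8);m[:,:220]=0;m[:,275:]=0;m[:150]=0;m[220:]=0
k=max(cv2.findContours(m,0,1)[0],key=cv2.contourArea);ce,r=cv2.minEnclosingCircle(k);P=ray(c,[ce,(ce[0]+r,ce[1])],82);print(ce,P,np.linalg.norm(P[0]-P[1]))
E
```

```text
w1 58.616362290126546 58.98944356547317
w2 57.63546701663942 119.47137713214673
(243.5, 187.9545440673828) [[503.07410792 -86.64153904  82.        ]
 [504.30356628 -70.46416533  82.        ]] 16.22402502403636
```

The lever is at 119.5°, which is dot 5. The button measures 16.2 mm in radius (expected 16) and sits at (503, -86.6). Next I'll press it.

```bash
python3 - <<'E'
from h import *
R=np.c_[-bx,by,zd]
arm.goto([503,-86.6,130],R)
arm.line_to([503,-86.6,88],R,60)
h=arm.line_to([503,-86.6,71],R,15,until_force=10)
s=monitor.observe();print(h,s["tool_pos"].round(2),s["wrist_force"].round(1))
arm.hold(0.2)
s=monitor.observe();print(s["tool_pos"].round(2),s["wrist_force"].round(1))
arm.line_to([503,-86.6,130],R,60)
arm.goto([500,0,250],R)
img=optics.capture("wrist");cv2.imwrite("pics/w3.png",img);c=cam("wrist")
r,k=plate(img,c);print(r,monitor.observe()["clock"])
for b in blobs(img,c,k,90)[:3]:print(b)
E
```

```text
True [503.15 -86.56  76.02] [-2.9  0.7  9.6]
[503.17 -86.52  76.02] [-2.2  0.5  9.6]
((522.6456909179688, 7.0001983642578125), (275.8087463378906, 165.65411376953125), 85.6883773803711) 15.5833
(2015, array([369.8, 193.1]), array([525.5,  53.7]))
(918, array([246.3, 188. ]), array([508.4, -90.4]))
(63, array([310.7, 184.3]), array([509.6, -14.9]))
```

View pics/w3.png

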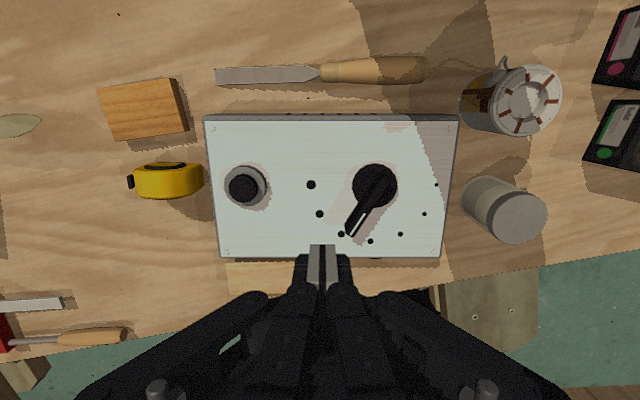

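The button bottomed out at z = 76.0, a full 6 mm of travel at 9.6 N, and is up again at (244,187). The lever tip is still at (350,233), dot 5, and the box has not moved.

```bash
python3 -c "
from workcell import ticket
print(ticket.close_job())"
```

```text
the job is handed in; nothing more can be done
None
```

The dial is at the fifth dot (lever measured at 119.5° before the press, looking unchanged after it), the button was then pressed the full 6 mm and came back up, the hand is clear, the box and the things around it look unmoved, and the job is handed in; no verdict came back.

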